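# Lock the bottle turntable and open the push-and-turn safety cap

### The job

Take the wide flat locking blade out of the wooden rack and push it upright into the slot on the side of the bottle stand, right down until its handle rests on the jaws, so that the turntable cannot spin; leave it there. Then grip the cleaner bottle's black safety cap, press it down against its spring, turn it counterclockwise (seen from above) about a sixth to a quarter of a turn while pressed, lift it off and finish while still holding it upright and still, straight above the bottle with at least 3 cm of air between cap and neck. Do not disturb the other things on the bench.

Things in the scene. Friction and masses are not known exactly. Their poses are not given: they have to be found in the camera images.
- blade_grip (a point): Locking blade, loose, 0.14 kg, upright in one place of the rack: flat steel blade 40 wide (y), 4 thick (x), 30 mm long, lowest 6 mm thinned to 2; on it an aluminium grip block 16 (x) by 40 (y) by 44 mm high, its underside the shoulder. Point: on the centre line, 28 mm above the shoulder, 16 below the top, 58 above the foot. z up. Grip across x, fingertips above the shoulder. Either way fits.
- lock_slot (a point): Mouth centre of the stand's lock slot, 122 mm from the bottle's axis, 60 mm above the bench. Open gap 8 mm wide (x) between fixed jaws (y -30 to -2 mm from here) and the turntable's dogs (y +4 to +44 mm), tops level with this point. y runs to the bottle's axis. Blade straight down, its width along y, centred here (within 10 mm along y) to bridge both; fully home, its shoulder rests on them.
- turntable (a joint): Turntable angle, rad, counterclockwise positive; 0 at the start, with dogs and jaws in line. It turns almost freely until the blade is in; the blade then leaves about 0.1 rad of play.
- cap_center (a point): Black ribbed safety cap, loose, 35 g, 43 mm in diameter, 50 mm high. Point: its centre, half-way up, on its axis; z up. Two ears at its lower edge along x and -x (8 wide, 5 high, to radius 31) are caught under keepers on the bottle, whose tops are 16 mm below this point and reach 39 mm out. Grip with fingertips no lower than 6 mm below this point: the cap goes down up to 8 mm.
- neck_top (a point): Centre of the rim of the bottle's neck, on its axis, 213 mm above the bench; fixed to the stand, with the stand's axes (lock slot along -y; cap ears along x at the start). The cap's lower edge starts 35 mm below this point; 2 mm of play between cap and neck. White bottle 90 mm in diameter, held by claws on the turntable, its shoulder 142 to 165 mm above the bench.
- plunger (a joint): Spring plunger under cap, m: about 0 with the cap on, positive pressed (at most 0.008), -0.005 with the cap off. It pushes up with about 4 N, plus 0.7 N per mm. The cap must go down over 4 mm (5 to 7 is good, 7 to 9 N) to pass the detent lips; it then turns only counterclockwise from above and is free between 0.65 and 2.3 rad (1.0 to 1.5 is good). Free, it rises about 5 mm by itself.
- rack: Plywood rack fixed to the bench, 44 mm (x) by 170 mm (y) by 45 mm high, with two blade places 42.5 mm either side of its centre along y. Origin: centre of its underside. Blades hang in 8 mm wide slots along its y, their shoulders on its top.
- narrow_gauge: Another, narrow gauge in the rack's other place: blade 16 mm wide, round black handle 22 mm in diameter and 36 mm high. Not the locking blade; leave it alone. Origin: foot of its blade.
- socket: Bystander: steel socket, 26 mm in diameter, 30 mm high. Origin under its centre.
- wrench: Bystander: wrench 190 mm long lying along its x.
- screwdriver: Bystander: screwdriver 200 mm long lying along its x.
- bowl: Bystander: steel bowl 140 mm in diameter, 50 mm high. Origin under its centre.
- carton: Bystander: cardboard box 90 by 130 by 70 mm high. Origin under its centre.
- tape: Bystander: roll of paper tape lying flat, 80 mm in diameter, 40 mm high. Origin under its centre.
- oil_filter: Bystander: white oil filter can, 76 mm in diameter, 85 mm high. Origin under its centre.
Things that resemble listed ones, but are neither listed nor needed, are in the scene too. There is more than one size of the part that bears blade_grip; the job needs the largest.

How it is judged:
By the outcome, as a careful person would: the job done as asked, in the order asked, and still so for the second after the job is handed in, while the arm keeps its last pose, push and grip.
It also fails if it takes over 48 s, if anything falls off the work surface, if the arm or the gripper's body presses on something with over 40 N, if the wrist force passes 120 N, or if a joint passes its speed limit or range.

### The arm

A 6-joint arm with a two-finger parallel gripper is mounted at the origin on the work surface. World frame = base frame: x ahead of the robot, y to its left, z up, the work surface at z = 0. Lengths are in m, angles in rad, forces in N, time in s.
With the tool pointing down it reaches from about 0.225 to 0.875 m from the base axis. Payload 3.4 kg.
Tool frame: the origin (TCP) lies at the very end of the fingers, on their centre line; the grasp point (between the pads) lies 19 mm behind it; x points along the fingers, z is the direction in which the jaws open and shut, and the axes are right-handed (so a half turn about x gives the same grasp; the last joint's range is limited). The gripper opens to 85 mm and grips with 20 to 120 N. Pads are 22 mm wide; open, the fingers measure 114 mm over their backs; the gripper's body (76 mm by 85 mm) begins 54 mm behind the grasp point. The pads swing forward as they close: fully open they stand 13 mm farther back than shut.
Start: joints at [-0.121, 0.276, 1.505, -0, 1.361, -0.121], TCP at [0.575, -0, 0.231] pointing down, gripper open.
Joint ranges: [-2.89, 2.89], [-0.75, 2.08], [0.22, 2.7], [-1.18, 4.32], [0.11, 2.71], [-2.7, 2.7]. Speed limits (rad/s): [2.57, 2.57, 3.14, 3.14, 3.14, 3.14].

### API

Orientations are given as a unit quaternion [w, x, y, z].
In Python, from rig import manip, viewer, finder gives the robot as it stands.
- The arm moves only by the tool move_arm, never from a script. Its argument "rows" is a list of rows, each a list of 3 entries, a list of its own where there are three numbers: the shift along the tool's x, y, z in mm, then the turn about the tool's x in rad, then the finger opening in mm, from 0 to 85.4. A call has 1 to 8 rows; each row is the pose to reach, as a shift and turn from the pose measured when the call began, along the tool's axes at that moment; what a row does not reach only later rows make up. A row lasts 1/12 s, in which the tool goes at most 41.7 mm and 7.16 degrees, less where a joint would pass 70% of its speed; a pose out of reach is approached as far as the arm can. A call with a gripper value outside its range is refused whole. The fingers move at their own pace and stop on an object; "force" is the grip in N (left out, the last holds). Time passes only in rows, so rows that repeat a pose let the fingers close. It gives the time, the measured TCP pose, the force and the opening at its end, in the units of the state.
- manip.get_state(): the state, without advancing time (a new reading comes with each control period).
- viewer.get_image(name): name is "scene" or "side" or "wrist"; returns the picture (400x640x3 uint8, red, green, blue); there is no depth.
- viewer.get_calibration(name): a dict with "mtx" (3x3 intrinsics, pixels), "R" (3x3) and "t" (3): a world point X has camera coordinates R X + t. Camera axes: x right, y down, z forward; pixel columns grow to the right and rows downward; lengths in m; the calibration is good to about 2 mm. A picture is of the moment at which its call begins: read the wrist's pose just before it. get_calibration takes no time and is no camera call; for the wrist camera it gives the pose at the moment of the call.
- manip.sign_off(): hands the job in, once; it reports no verdict.
Trained networks look in the newest picture that a camera, given by its name, has taken for a name from the list of things; names that differ only in an ending like _2 or _b are one class to them, and where a whole thing is asked for, a point or a joint stands for the part that bears it (a point fixed in the world has none). Each returns a list of dicts, best first, with "score" (0 to 1); they miss things now and then, are a little off and sometimes report something else, mostly with a low value. They report only what shows in the picture. A call takes as long as a camera call. They do not tell look-alikes from the thing itself.
- finder.look_for(target, camera): "centre" ([column, row] in pixels, amid what is visible of it).
- finder.trace(target, camera): "mask" (400x640 bool, what is visible of it) and "centre" ([column, row] in pixels, amid what is visible of it).
The state is a dict: "clock": time; "qpos": joint angles; "qd": joint speeds; "effort": joint torques, N m; "position": TCP position; "ee_rot": TCP orientation; "contact_force": force on the tool from outside, world axes, zero at the start; "moment": the same for the moment, N m; "width": finger opening in m.
Only numpy, scipy, OpenCV 4.12 (cv2) and the standard library are available. Lean on these libraries where they do the work, as an engineer would, in place of code of your own. Each camera call takes 0.05 s, during which the arm holds its last target.

## Working session

There is one attempt and no reset: what is moved stays moved. The work goes in short steps, Python scripts to look and compute and a tool call to move; the robot and the scene stay as the last step left them, time stands still between calls to the robot, and variables do not carry over. Pictures are saved under pics/ and viewed, and the job is handed in when it is done.

Besides the shell and the picture viewer there is one more tool, called after "Call:" as name(argument=value, ...), one argument or row to a line, values as JSON. move_arm: Moves the arm, as the interface text tells. Its arguments: {"type":"object","properties":{"rows":{"type":"array"},"force":{"type":"number"}},"required":["rows"]}

```bash
ls; mkdir -p pics; python3 - <<'E'
from rig import manip, viewer, finder
import cv2
print(manip.get_state())
for n in ["scene","side","wrist"]:
    c=viewer.get_calibration(n); print(n,c)
    im=viewer.get_image(n); cv2.imwrite(f"pics/{n}0.png",im[:,:,::-1])
print(manip.get_state()['clock'])
E
```

```text
pics
{'clock': 0.0, 'qpos': array([-1.21019462e-01,  2.76596494e-01,  1.50615429e+00, -4.48690851e-05,
        1.36071262e+00, -1.20998480e-01]), 'qd': array([ 0.00109647,  0.00135127, -0.00067845, -0.00092514, -0.00011005,
        0.00016587]), 'effort': array([ 6.20495921e-04, -4.16768074e+01, -2.45808578e+01, -1.52056768e-04,
        1.11346930e-02,  1.69860516e-05]), 'position': array([5.74454172e-01, 3.36872125e-05, 2.30430439e-01]), 'ee_rot': array([7.06448026e-01, 6.85386262e-05, 7.07764918e-01, 6.03475661e-05]), 'contact_force': array([-0.23184458, -0.44305651,  1.0197073 ]), 'moment': array([ 0.02464952,  0.03698041, -0.02063793]), 'width': 0.08547163728875004}
scene {'mtx': array([[480.08020199,   0.        , 315.31969899],
       [  0.        , 480.08020199, 201.70922371],
       [  0.        ,   0.        ,   1.        ]]), 'R': array([[ 0.61714774,  0.78660032, -0.01971321],
       [ 0.53212659, -0.43568724, -0.72596   ],
       [-0.57962916,  0.43753465, -0.68745434]]), 't': array([-0.32915084, -0.17456386,  1.71894384])}
side {'mtx': array([[434.37625993,   0.        , 318.38117167],
       [  0.        , 434.37625993, 193.27602213],
       [  0.        ,   0.        ,   1.        ]]), 'R': array([[ 0.9386164 , -0.34492422, -0.00515214],
       [-0.23100469, -0.61738337, -0.75198046],
       [ 0.25619543,  0.70701136, -0.65916526]]), 't': array([-0.50116459,  0.24099332,  1.46067588])}
wrist {'mtx': array([[328.37608617,   0.        , 324.0379279 ],
       [  0.        , 328.37608617, 200.92916471],
       [  0.        ,   0.        ,   1.        ]]), 'R': array([[ 9.99998866e-01, -7.45378879e-05, -1.50402255e-03],
       [ 3.32605716e-04, -9.63174234e-01,  2.68877824e-01],
       [-1.46867736e-03, -2.68878020e-01, -9.63173117e-01]]), 't': array([-0.57322181, -0.03488344,  0.37807675])}
0.15
```

View pics/scene0.png

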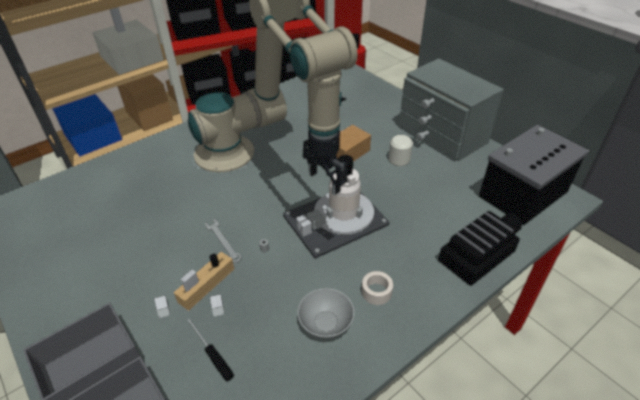

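View pics/side0.png

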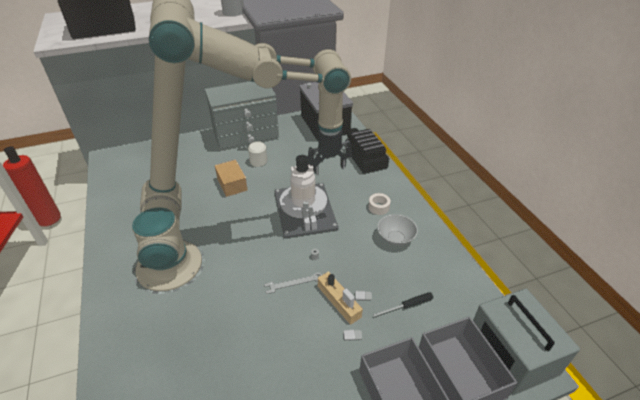

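View pics/wrist0.png

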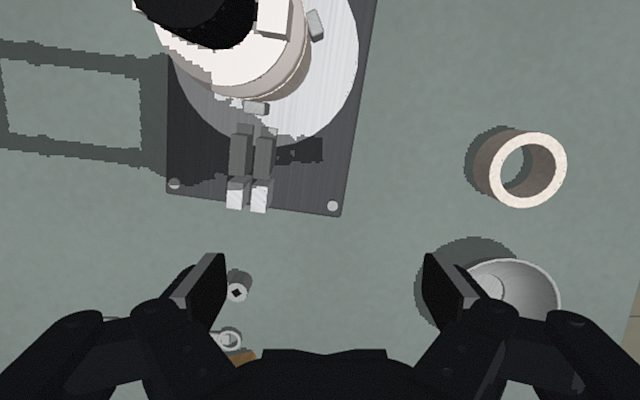

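```bash
cat > h.py <<'E'
import numpy as np, cv2
from rig import manip, viewer, finder
def cal(n): 
    c=viewer.get_calibration(n); return np.array(c["mtx"]),np.array(c["R"]),np.array(c["t"])
def plane(c,uv,z):
    K,R,t=c; d=R.T@np.linalg.inv(K)@np.array([uv[0],uv[1],1.]); o=-R.T@t
    return o+d*(z-o[2])/d[2]
def proj(c,X):
    K,R,t=c; p=(R@np.atleast_2d(X).T).T+t; p=p@K.T; return p[:,:2]/p[:,2:]
def tri(obs):
    A=[];b=[]
    for c,uv in obs:
        K,R,t=c; P=K@np.c_[R,t]
        for i in range(2):
            r=uv[i]*P[2]-P[i]; n=np.linalg.norm(r[:3]); A.append(r[:3]/n); b.append(-r[3]/n)
    return np.linalg.lstsq(np.array(A),np.array(b),rcond=None)[0]
E
python3 - <<'E'
from h import *
import cv2
for n,(x,y,w,h) in {"scene":(150,180,250,170),"side":(250,140,160,120)}.items():
    im=cv2.imread(f"pics/{n}0.png"); cv2.imwrite(f"pics/{n}0c.png",cv2.resize(im[y:y+h,x:x+w],None,fx=800/w*0.99,fy=800/w*0.99 if h/w<.74 else 4,interpolation=cv2.INTER_CUBIC))
C={n:cal(n) for n in ["scene","side"]}
for t in ["rack","narrow_gauge","blade_grip","cap_center","lock_slot","socket","turntable","neck_top"]:
    for n in C:
        viewer_=0
        r=finder.look_for(t,n)
        print(t,n,[(np.round(d["centre"],1).tolist(),round(d["score"],2)) for d in r[:4]])
print(manip.get_state()["clock"])
E
```

```text
rack scene [([204.9, 284.2], 0.63)]
rack side [([336.3, 300.6], 0.91)]
narrow_gauge scene [([204.4, 282.5], 0.52)]
narrow_gauge side [([332.0, 281.3], 0.64)]
blade_grip scene [([192.2, 283.3], 0.79), ([214.1, 307.3], 0.69), ([159.0, 304.8], 0.47)]
blade_grip side [([352.4, 337.1], 0.68), ([300.6, 166.7], 0.66), ([364.6, 294.4], 0.58)]
cap_center scene [([345.4, 159.6], 0.61)]
cap_center side [([297.9, 165.0], 0.55)]
lock_slot scene [([337.5, 221.5], 0.69), ([218.9, 361.4], 0.51)]
lock_slot side [([305.9, 205.5], 0.86)]
socket scene [([266.4, 245.8], 0.57), ([201.6, 279.7], 0.28)]
socket side [([314.6, 253.2], 0.56)]
turntable scene [([344.6, 210.7], 0.69), ([216.8, 362.2], 0.34)]
turntable side []
neck_top scene [([334.5, 217.8], 0.71), ([202.7, 281.5], 0.57)]
neck_top side [([303.8, 208.1], 0.64), ([419.1, 299.6], 0.62), ([304.9, 197.2], 0.54)]
0.95
```

View pics/scene0c.png

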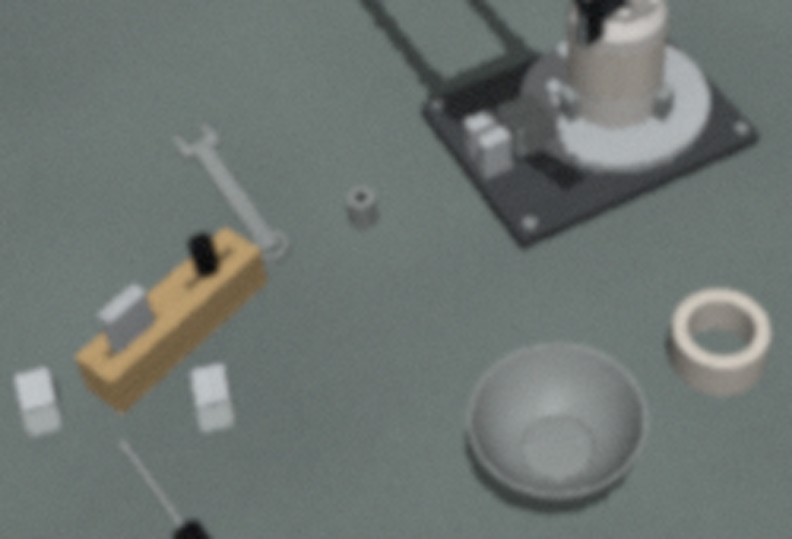

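View pics/side0c.png

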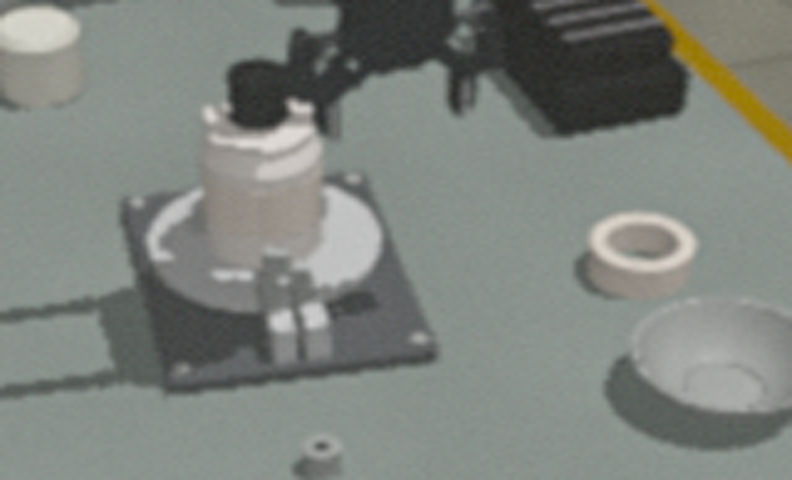

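```bash
python3 - <<'E'
from h import *
C={n:cal(n) for n in ["scene","side","wrist"]}
K,R,t=C["wrist"]; print("wristcam",-R.T@t)
s=lambda x,y:(150+x/3.168,180+y/3.168)
for nm,p,z in [("rack tl top",s(77,357),.045),("rack tr top",s(232,228),.045),("rack br top",s(268,262),.045),("rack bl top",s(120,388),.045),
 ("block top a",s(100,317),.089),("block top b",s(137,286),.089),("blk top c",s(152,297),.089),("jawL",s(480,122),.06),("jawR",s(492,140),.06),("loose1",s(36,383),.02),("loose2",s(210,383),.02)]:
    print(nm,plane(C["scene"],p,z).round(3))
print("block tri",tri([(C["scene"],s(126,310)),(C["side"],(348,297))]))
w=C["wrist"]
for nm,p,z in [("dark jawA",(241,145),.06),("jawL",(236,190),.06),("jawR",(261,194),.06)]: print(nm,plane(w,p,z).round(3))
print("cap side",plane(C["side"],(303,160),.228).round(3), plane(C["scene"],(345.4,159.6),.203).round(3))
for t_ in ["cap_center","turntable"]:
    r=finder.trace(t_,"side")
    for d in r[:2]: m=d["mask"]; ys,xs=np.where(m); print(t_,d["score"],xs.min(),xs.max(),ys.min(),ys.max())
E
```

```text
wristcam [0.57404248 0.06798401 0.37347481]
rack tl top [ 0.484 -0.417  0.045]
rack tr top [ 0.444 -0.251  0.045]
rack br top [ 0.496 -0.246  0.045]
rack bl top [ 0.533 -0.404  0.045]
block top a [ 0.496 -0.393  0.089]
block top b [ 0.486 -0.355  0.089]
blk top c [ 0.504 -0.351  0.089]
jawL [ 0.489 -0.015  0.06 ]
jawR [ 0.514 -0.02   0.06 ]
loose1 [ 0.466 -0.451  0.02 ]
loose2 [ 0.556 -0.341  0.02 ]
block tri [ 0.48939908 -0.37151048  0.07185127]
dark jawA [0.496 0.035 0.06 ]
jawL [ 0.488 -0.008  0.06 ]
jawR [ 0.512 -0.012  0.06 ]
cap side [0.517 0.108 0.228] [0.497 0.141 0.203]
cap_center 0.76 296 308 155 172
turntable 0.56 280 326 167 216
turntable 0.2 378 417 215 245
```

Call:
move_arm(
  rows=[
    [[0,-40,-10],-0.05,85],
    [[0,-80,-20],-0.1,85],
    [[0,-120,-30],-0.15,85],
    [[0,-160,-40],-0.2,85],
    [[0,-200,-50],-0.23,85],
    [[0,-240,-60],-0.23,85],
    [[0,-280,-70],-0.23,85],
    [[0,-320,-80],-0.23,85],
  ],
)

```text
clock: 1.72
position: [0.4942, -0.3219, 0.2315]
ee_rot: [0.703, -0.081, 0.702, 0.081]
contact_force: [1.6, 0.1, -0.5]
width: 0.0852
```

```bash
python3 - <<'E'
from h import *
s=manip.get_state(); print(s["clock"],s["position"],s["ee_rot"],s["contact_force"])
c=cal("wrist"); im=viewer.get_image("wrist"); cv2.imwrite("pics/w1.png",im[:,:,::-1]); c2=cal("wrist"); print(c[2],c2[2])
np.savez("w1.npz",K=c2[0],R=c2[1],t=c2[2])
E
```

```text
1.7167 [ 0.49423648 -0.32185113  0.23150624] [ 0.70261489 -0.08121504  0.70225843  0.08105263] [ 1.57085431  0.08817912 -0.49149891]
[-0.4071171  -0.4450586   0.26311366] [-0.40436314 -0.45243278  0.25863895]
```

View pics/w1.png

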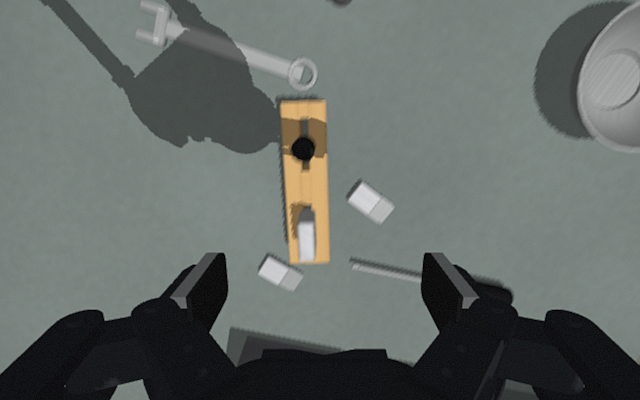

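```bash
python3 - <<'E'
from h import *
s=manip.get_state(); print(s["clock"],s["position"],s["ee_rot"],s["contact_force"])
c=cal("wrist"); im=viewer.get_image("wrist"); cv2.imwrite("pics/w2.png",im[:,:,::-1]); c2=cal("wrist"); print(c[2],c2[2])
np.savez("w2.npz",K=c[0],R=c[1],t=c[2])
cv2.imwrite("pics/w2c.png",cv2.resize(im[80:300,220:420,::-1],None,fx=2.7,fy=2.7,interpolation=cv2.INTER_CUBIC))
E
```

```text
1.7667 [ 0.49235275 -0.33080043  0.23112229] [ 0.70166395 -0.08261341  0.70358191  0.07625762] [ 0.9819314  -5.17628236  0.80941493]
[-0.40436314 -0.45243278  0.25863895] [-0.40757832 -0.44716155  0.2612386 ]
```

View pics/w2c.png

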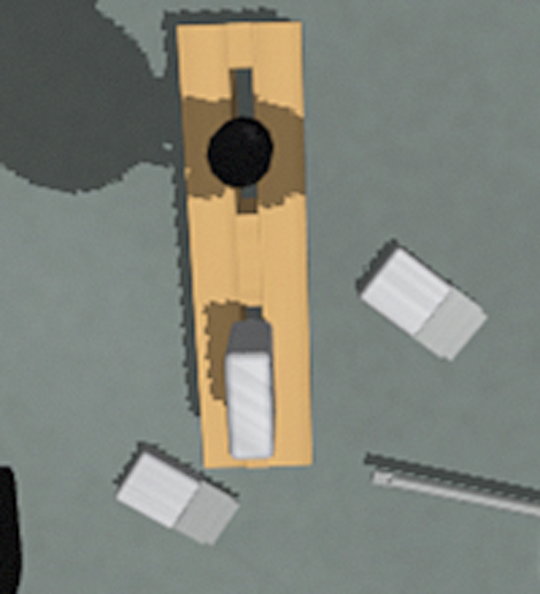

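```bash
python3 - <<'E'
from h import *
d=np.load("w2.npz"); c=(d["K"],d["R"],d["t"])
q=lambda x,y:(220+x/2.7,80+y/2.7)
b=[plane(c,q(*p),.089) for p in [(228,353),(270,351),(273,456),(232,458)]]
r=[plane(c,q(*p),.045) for p in [(176,24),(301,22),(312,466),(203,467)]]
for n,v in (("block",b),("rack",r)):
    v=np.array(v); m=v.mean(0); ax=(v[0]+v[1]-v[2]-v[3])/2; print(n,v.round(4).tolist(),m.round(4),"len",np.linalg.norm(ax),"w",np.linalg.norm(v[1]+v[2]-v[0]-v[3])/2,"yaw",np.degrees(np.arctan2(-ax[0],ax[1])))
    if n=="rack":
        a=ax/np.linalg.norm(ax); print("place -42.5",(m-a*.0425)[:2])
for p in [(360,292),(405,248),(450,292)]: print(plane(c,q(*p),.03).round(3))
s=manip.get_state(); print(s["position"],s["ee_rot"],s["qd"].round(3))
from scipy.spatial.transform import Rotation as Ro
w=s["ee_rot"]; print(Ro.from_quat([w[1],w[2],w[3],w[0]]).as_matrix().round(4))
E
```

```text
block [[0.4785, -0.3563, 0.089], [0.4921, -0.3525, 0.089], [0.5015, -0.3896, 0.089], [0.4878, -0.3935, 0.089]] [ 0.49  -0.373  0.089] len 0.03834660051972965 w 0.014213357623384642 yaw 14.14469491005912
rack [[0.436, -0.2564, 0.045], [0.4785, -0.246, 0.045], [0.5217, -0.4099, 0.045], [0.479, -0.4202, 0.045]] [ 0.4788 -0.3332  0.045 ] len 0.16943780964211555 w 0.04386986431553723 yaw 14.728921891713894
place -42.5 [ 0.48960893 -0.37425523]
[ 0.525 -0.339  0.03 ]
[ 0.538 -0.318  0.03 ]
[ 0.56  -0.331  0.03 ]
[ 0.49343066 -0.32642955  0.23098302] [ 0.70232707 -0.08024528  0.70305447  0.07753571] [ 0.073 -0.022  0.038  0.089  0.04   0.045]
[[-6.000e-04 -2.217e-01  9.751e-01]
 [-3.900e-03  9.751e-01  2.217e-01]
 [-1.000e+00 -3.700e-03 -1.400e-03]]
```

Call:
move_arm(
  rows=[
    [[10,-15,-5],-0.015,60],
    [[25,-30,-9],-0.03,50],
    [[50,-40,-12],-0.03,45],
    [[80,-45,-14],-0.03,45],
    [[105,-45,-14],-0.03,45],
    [[111,-45,-14],-0.03,45],
    [[111,-45,-14],-0.03,45],
    [[111,-45,-14],-0.03,45],
  ],
)

```text
clock: 2.48
position: [0.4904, -0.3738, 0.1209]
ee_rot: [0.701, -0.091, 0.702, 0.088]
contact_force: [-0.1, 0.1, 0.1]
width: 0.0452
```

```bash
cat >> h.py <<'E'
from scipy.spatial.transform import Rotation as Ro
def pose():
    s=manip.get_state(); w=s["ee_rot"]; M=Ro.from_quat([w[1],w[2],w[3],w[0]]).as_matrix()
    return s,s["position"],M
def yaw(M): return np.arctan2(M[1,2],M[0,2])
def to(target,M,p): # tool-axis shift in mm
    return (M.T@(np.array(target)-p)*1000).round(1)
def shot(n,name,crop=None,f=1):
    c=cal(n); im=viewer.get_image(n); np.savez(f"{name}.npz",K=c[0],R=c[1],t=c[2])
    o=im[:,:,::-1]
    cv2.imwrite(f"pics/{name}_full.png",o)
    if crop: x,y,w,h=crop; o=o[y:y+h,x:x+w]
    cv2.imwrite(f"pics/{name}.png",cv2.resize(o,None,fx=f,fy=f,interpolation=cv2.INTER_CUBIC)); return c,im
def ld(name): d=np.load(name+".npz"); return d["K"],d["R"],d["t"]
E
python3 - <<'E'
from h import *
shot("wrist","w3",(220,150,200,200),2.9)
s,p,M=pose(); print(s["clock"],p,yaw(M),s["qd"].round(3)); print(to([.49,-.3735,.054],M,p)); print(M.round(3))
E
```

```text
2.5333 [ 0.49088167 -0.37424232  0.12185094] 0.2541658856894983 [ 0.    -0.013 -0.012 -0.001 -0.003 -0.001]
[67.8  1.4 -0.7]
[[ 0.002 -0.251  0.968]
 [-0.006  0.968  0.251]
 [-1.    -0.006  0.   ]]
```

View pics/w3.png

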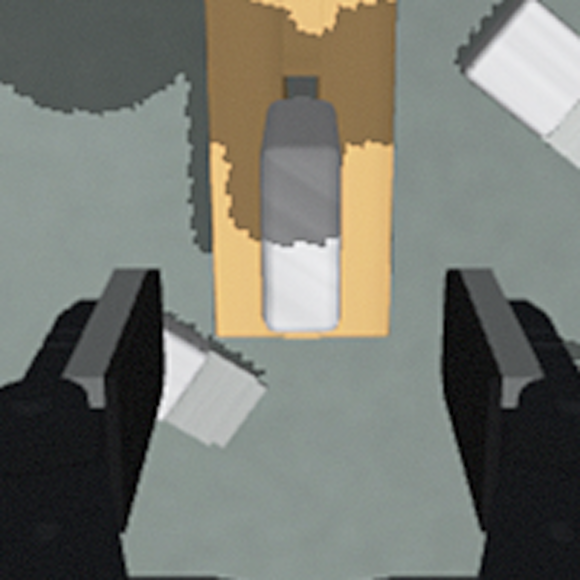

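```bash
python3 - <<'E'
from h import *
c=ld("w3"); q=lambda x,y:(220+x/2.9,150+y/2.9)
v=np.array([plane(c,q(*p),.089) for p in [(264,146),(338,146),(340,330),(264,330)]]); m=v.mean(0); ax=(v[0]+v[1]-v[2]-v[3])/2
print(m.round(4),np.linalg.norm(ax),np.linalg.norm(v[1]+v[2]-v[0]-v[3])/2,np.arctan2(-ax[0],ax[1]))
s,p,M=pose(); print(to([m[0],m[1],.054],M,p))
E
```

```text
[ 0.4892 -0.3734  0.089 ] 0.0383575387216597 0.014639866166502504 0.25904440853373156
[67.8  1.7 -1.4]
```

Call:
move_arm(
  rows=[
    [[25,1.5,-1],0,45],
    [[50,1.5,-1],0,45],
    [[65,1.5,-1],0,45],
    [[68,1.5,-1],0,45],
    [[68,1.5,-1],0,30],
    [[68,1.5,-1],0,15],
    [[68,1.5,-1],0,8],
    [[68,1.5,-1],0,8],
  ],
  force=60,
)

```text
clock: 3.2
position: [0.4909, -0.3745, 0.0561]
ee_rot: [0.703, -0.093, 0.7, 0.086]
contact_force: [-0.3, -0.3, 5.1]
width: 0.0151
```

Call:
move_arm(
  rows=[
    [[0,0,0],0,8],
    [[0,0,0],0,8],
    [[0,0,0],0,8],
  ],
)

```text
clock: 3.45
position: [0.4909, -0.3745, 0.0563]
ee_rot: [0.703, -0.093, 0.7, 0.086]
contact_force: [-0.7, 0.5, -1.7]
width: 0.0154
```

Call:
move_arm(
  rows=[
    [[-8,0,0],0,8],
    [[-25,0,0],0,8],
    [[-50,0,0],0,8],
    [[-80,0,0],0,8],
    [[-110,0,0],0,8],
    [[-130,0,0],0,8],
    [[-134,0,0],0,8],
    [[-134,0,0],0,8],
  ],
)

```text
clock: 4.12
position: [0.4908, -0.3739, 0.1921]
ee_rot: [0.704, -0.094, 0.699, 0.085]
contact_force: [-0.7, 0.1, -1.5]
width: 0.0152
```

```bash
python3 - <<'E'
from h import *
shot("wrist","w4")
s,p,M=pose(); print(s["clock"],p,yaw(M),s["contact_force"],s["width"]); print(to([.50,-.07,.19],M,p)); 
E
```

```text
4.1667 [ 0.48998472 -0.373094    0.19014973] 0.25418787921280234 [-0.30259763  0.24395956 -0.57975665] 0.015081641093351882
[ -2.5 290.8  85.9]
```

View pics/w4.png

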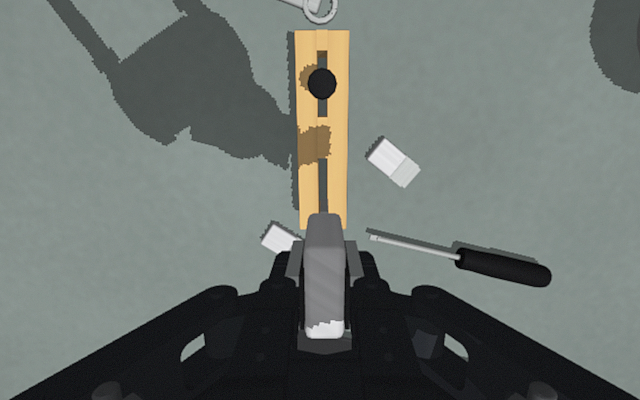

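Call:
move_arm(
  rows=[
    [[0,20,6],0.03,8],
    [[0,58,17],0.1,8],
    [[0,97,29],0.18,8],
    [[0,136,40],0.26,8],
    [[0,175,52],0.34,8],
    [[0,214,63],0.4,8],
    [[0,253,75],0.42,8],
    [[0,280,83],0.42,8],
  ],
)

```text
clock: 4.83
position: [0.4976, -0.0774, 0.1852]
ee_rot: [0.705, 0.056, 0.705, -0.061]
contact_force: [0.6, 1.1, -1.7]
width: 0.0155
```

Call:
move_arm(
  rows=[
    [[0,3,0],0,8],
    [[0,3,0],0,8],
    [[0,3,0],0,8],
  ],
)

```text
clock: 5.08
position: [0.4973, -0.0745, 0.1837]
ee_rot: [0.704, 0.056, 0.706, -0.06]
contact_force: [-0.5, 0.2, -1.9]
width: 0.0153
```

```bash
python3 - <<'E'
from h import *
shot("wrist","w5")
s,p,M=pose(); print(s["clock"],p,yaw(M),s["contact_force"],s["width"],s["qd"].round(2)); 
E
```

```text
5.1333 [ 0.49774093 -0.07527411  0.18407314] -0.16572939291863995 [ 0.04252624 -0.17268551 -1.73498867] 0.015259311749927836 [-0.02 -0.   -0.02  0.    0.    0.  ]
```

View pics/w5.png

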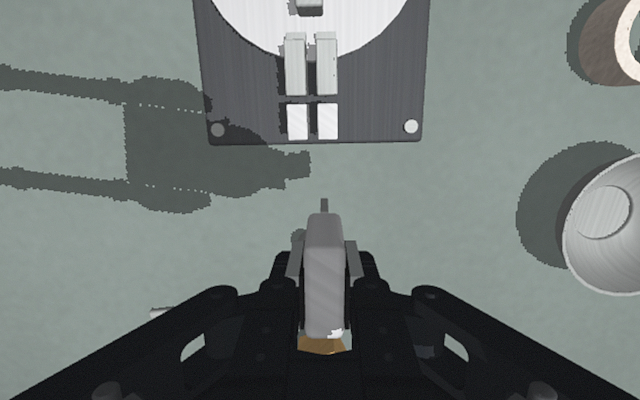

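```bash
python3 - <<'E'
import cv2
im=cv2.imread("pics/w5_full.png")
cv2.imwrite("pics/w5c.png",cv2.resize(im[20:150,250:380],None,fx=4.5,fy=4.5,interpolation=cv2.INTER_CUBIC))
E
```

```text
(no output)
```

View pics/w5c.png

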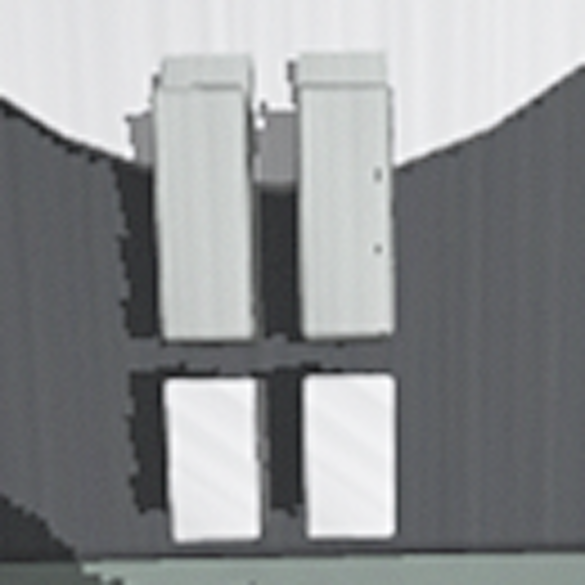

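```bash
python3 - <<'E'
from h import *
c=ld("w5"); q=lambda x,y:(250+x/4.5,20+y/4.5)
P=lambda L:np.array([plane(c,q(*p),.06) for p in L])
jl=P([(165,378),(256,378),(262,541),(173,542)]); jr=P([(303,375),(394,375),(397,539),(306,540)])
dl=P([(157,90),(250,88),(255,337),(160,340)]); dr=P([(300,88),(386,88),(393,334),(302,337)])
for n,v in zip("jl jr dl dr".split(),(jl,jr,dl,dr)):
    print(n,v[:,:2].round(4).tolist(),"len",np.linalg.norm(v[0]+v[1]-v[2]-v[3])/2,"w",np.linalg.norm(v[1]+v[2]-v[0]-v[3])/2)
# centre line pts
far=(dl[1]+dr[0])/2; near=(jl[2]+jr[3])/2; jn=(jl[1]+jr[0])/2; dn=(dl[2]+dr[3])/2
print(far,dn,jn,near)
a=np.array([far,dn,jn,near])[:,:2]; tt=[44,4,-2,-30]
# fit p = o + t*u + perpendicular
A=np.c_[np.ones(4),tt]; sol=np.linalg.lstsq(A,a,rcond=None)[0]; print("origin",sol[0],"u/mm*1000",sol[1]*1000,"res",(A@sol-a)*1000)
u=sol[1]/np.linalg.norm(sol[1]); print("yaw",np.arctan2(-u[0],u[1]),"gap widths mm",[np.linalg.norm(x-y)*1000 for x,y in ((dl[1],dr[0]),(dl[2],dr[3]),(jl[1],jr[0]),(jl[2],jr[3]))])
print("axis",sol[0]+.122*u)
s,p,M=pose(); print(p,yaw(M),M.round(4)); print(to([*sol[0],.12],M,p))
# where carried block sits: top corners in full image at approx z = tcp+.0327
for uv in [(306,213),(341,213),(345,338),(304,338)]: print(to(plane(c,uv,p[2]+.0327),M,p))
print("pred block", proj(c,[p+M@np.array([-.035+.0023,dy,dz]) for dy,dz in ((.02,-.008),(.02,.008),(-.02,.008),(-.02,-.008))]).round(1))
E
```

```text
jl [[0.4792, 0.0004], [0.4947, -0.0022], [0.4908, -0.0297], [0.4752, -0.0273]] len 0.02783390419467862 w 0.015739610511226413
jr [[0.5027, -0.0031], [0.5182, -0.0056], [0.5145, -0.0333], [0.4985, -0.0308]] len 0.027973605525371505 w 0.01590171230274568
dl [[0.4867, 0.045], [0.5018, 0.0428], [0.4957, 0.0044], [0.4796, 0.0066]] len 0.03892653748678479 w 0.0157595980165131
dr [[0.5099, 0.0414], [0.5238, 0.0391], [0.519, 0.001], [0.5036, 0.0031]] len 0.03858875683007552 w 0.014820251072122927
[0.5058391  0.04210358 0.06      ] [0.49965665 0.00377143 0.06      ] [ 0.49869985 -0.00263511  0.06      ] [ 0.49464492 -0.03024085  0.06      ]
origin [ 0.49910348 -0.00065875] u/mm*1000 [0.15166117 0.97712852] res [[-0.06252883  0.23132077]
 [ 0.05347976 -0.52166893]
 [ 0.10031505  0.02210739]
 [-0.09126598  0.26824077]]
yaw -0.1539824156091036 gap widths mm [np.float64(8.189078483774628), np.float64(8.037636047796894), np.float64(8.114402909351414), np.float64(7.809854459825998)]
axis [0.51781519 0.11989776]
[ 0.49774093 -0.07527411  0.18407314] -0.16572939291863995 [[-0.0021  0.165   0.9863]
 [-0.0062  0.9863 -0.165 ]
 [-1.     -0.0065 -0.001 ]]
[ 63.6  74.2 -10.9]
[-32.9  33.7  -7.7]
[-32.9  33.7   4.4]
[-32.6 -17.6   6.8]
[-32.6 -17.6  -9.2]
pred block [[305.8 249.2]
 [350.3 249.2]
 [348.  343.4]
 [307.2 343.4]]
```

Call:
move_arm(
  rows=[
    [[0,20,-3],-0.012,8],
    [[5,45,-7],-0.012,8],
    [[15,65,-10],-0.012,8],
    [[35,74,-11],-0.012,8],
    [[55,74,-11],-0.012,8],
    [[67,74,-11],-0.012,8],
    [[67,74,-11],-0.012,8],
    [[67,74,-11],-0.012,8],
  ],
)

```text
clock: 5.8
position: [0.4988, -0.0022, 0.1159]
ee_rot: [0.704, 0.053, 0.706, -0.057]
contact_force: [0.9, 0.1, -0.5]
width: 0.0151
```

```bash
python3 - <<'E'
from h import *
shot("wrist","w6",(250,90,150,130),5)
for i in range(1): 
    s,p,M=pose(); print(s["clock"],p,yaw(M),s["contact_force"],s["width"],s["qd"].round(2)); print(to([.4991,-.0007,.06],M,p))
E
```

```text
5.85 [ 0.499608   -0.00218258  0.1167606 ] -0.15546917663777554 [-0.21002441 -0.32190812 -0.95836305] 0.015049458960294498 [ 0.01 -0.02 -0.02  0.   -0.    0.  ]
[56.8  1.8 -0.7]
```

View pics/w6_full.png

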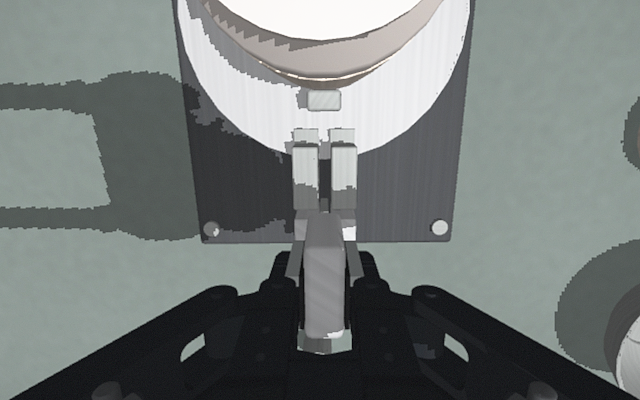

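View pics/w6.png

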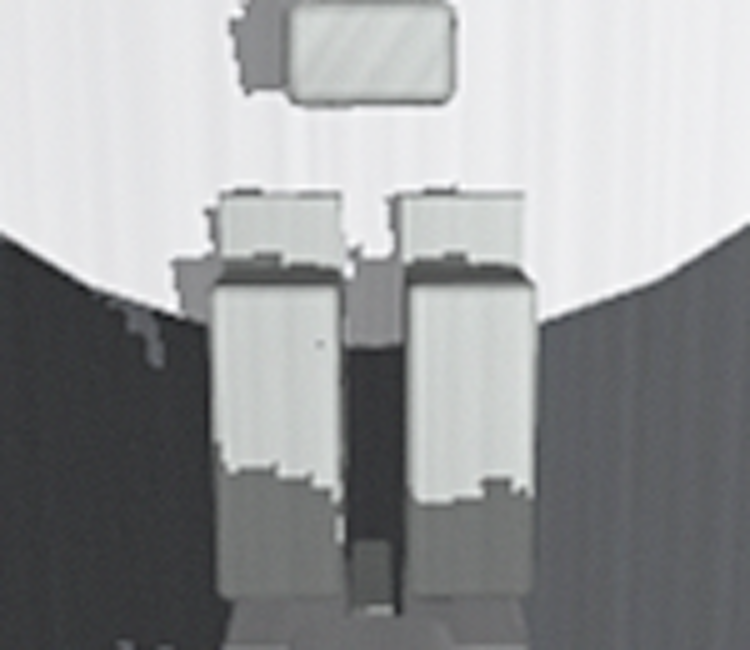

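Call:
move_arm(
  rows=[
    [[3,1.5,0.5],0,8],
    [[8,1.5,0.5],0,8],
    [[14,1.5,0.5],0,8],
    [[20,1.5,0.5],0,8],
    [[25,1.5,0.5],0,8],
    [[25,1.5,0.5],0,8],
  ],
)

```text
clock: 6.35
position: [0.4992, -0.0008, 0.0905]
ee_rot: [0.704, 0.053, 0.706, -0.057]
contact_force: [0.3, 0.8, -1.6]
width: 0.015
```

```bash
python3 - <<'E'
from h import *
shot("wrist","w7",(250,90,150,130),5)
s,p,M=pose(); print(s["clock"],p,yaw(M),s["contact_force"],s["moment"],s["width"]); print(to([.4991,-.0007,.0713],M,p))
E
```

```text
6.4 [ 0.49959567 -0.00080476  0.09097751] -0.1553605071586228 [ 0.21666827  0.27869998 -1.45730488] [0.01348705 0.01183105 0.01755824] 0.015445539949041671
[19.7  0.2 -0.5]
```

View pics/w7.png

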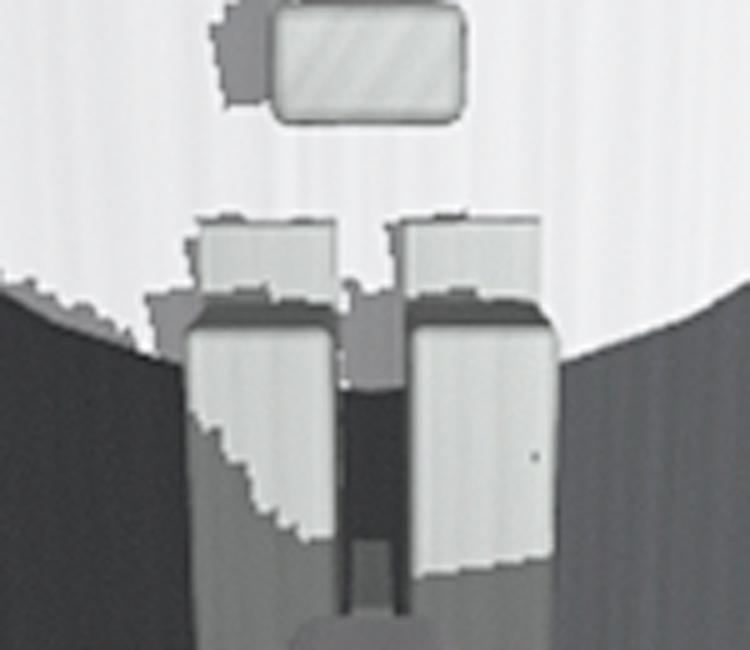

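Call:
move_arm(
  rows=[
    [[5,0,0.3],0,8],
    [[10,0,0.3],0,8],
    [[15,0,0.3],0,8],
    [[19,0,0.3],0,8],
    [[21,0,0.3],0,8],
    [[22,0,0.3],0,8],
  ],
)

```text
clock: 6.9
position: [0.4997, -0.0009, 0.0709]
ee_rot: [0.704, 0.053, 0.706, -0.057]
contact_force: [-6.8, 1.4, 25.4]
width: 0.0153
```

```bash
python3 - <<'E'
from h import *
shot("wrist","w8",(240,90,170,150),4.5); shot("side","s8",(270,150,70,80),7)
s,p,M=pose(); print(s["clock"],p,yaw(M),s["contact_force"],s["moment"],s["width"]); print(to([.4991,-.0007,.0713],M,p))
E
```

```text
7.0 [ 0.49966812 -0.00090468  0.07096384] -0.15533722832570745 [-4.47093461  0.16983439 15.53750491] [ 0.04550986  0.85358128 -0.09179117] 0.015421083878998876
[-0.3  0.1 -0.6]
```

View pics/w8.png

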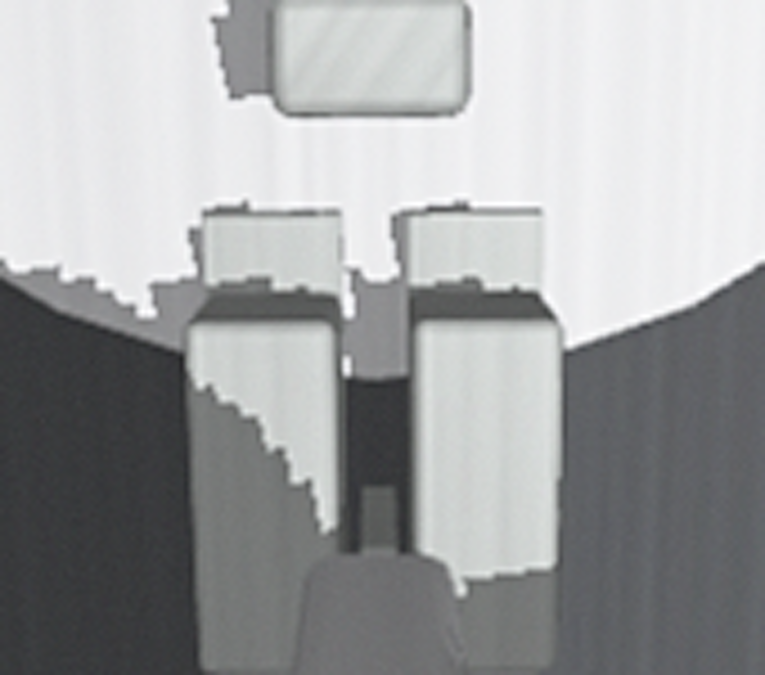

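View pics/s8.png

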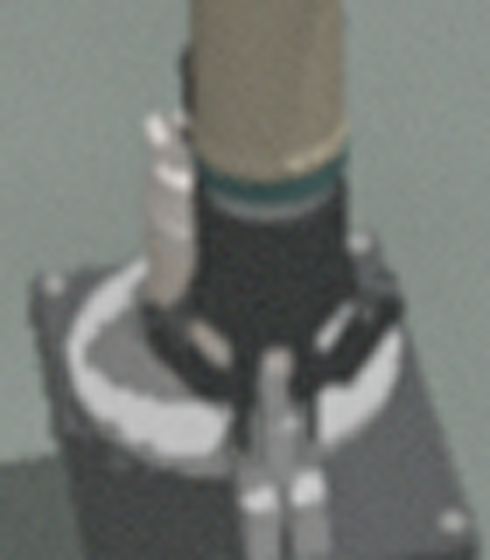

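Call:
move_arm(
  rows=[
    [[0,0,0],0,20],
    [[0,0,0],0,40],
    [[0,0,0],0,45],
    [[0,0,0],0,45],
    [[-6,0,0],0,45],
    [[-25,0,0],0,45],
    [[-55,0,0],0,45],
    [[-90,0,0],0,60],
  ],
)

```text
clock: 7.67
position: [0.4984, -0.0002, 0.1605]
ee_rot: [0.702, 0.053, 0.708, -0.057]
contact_force: [0.7, 0.1, 0.2]
width: 0.0554
```

Call:
move_arm(
  rows=[
    [[-40,0,0],0,85],
    [[-80,0,0],0,85],
    [[-115,0,0],0,85],
    [[-135,0,0],0,85],
    [[-135,0,0],0,85],
    [[-135,0,0],0,85],
  ],
)

```text
clock: 8.17
position: [0.5, 0.0006, 0.2967]
ee_rot: [0.703, 0.053, 0.707, -0.057]
contact_force: [0.3, 0.3, -0.8]
width: 0.0851
```

```bash
python3 - <<'E'
from h import *
shot("wrist","w9"); shot("side","s9",(260,140,90,100),6)
s,p,M=pose(); print(s["clock"],p,yaw(M),s["contact_force"],s["width"],s["qpos"].round(3)); print(to([.5178,.1199,.25],M,p))
E
```

```text
8.2667 [0.49863202 0.00075731 0.29418868] -0.1554398818305803 [-0.33388652  0.7688174   0.36796113] 0.08490361137620943 [-0.133  0.135  1.536 -0.007  1.481  0.023]
[ 43.3 121.    0.9]
```

View pics/w9.png

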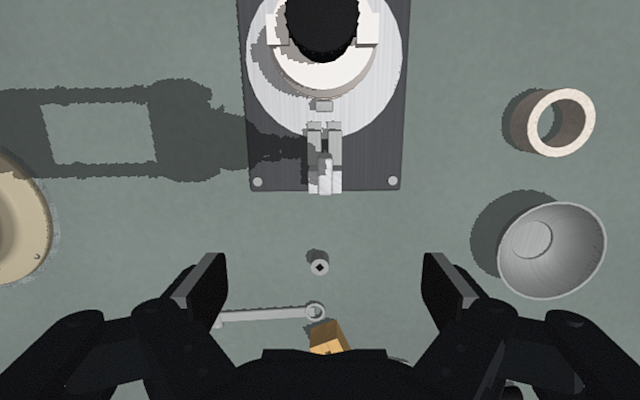

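View pics/s9.png

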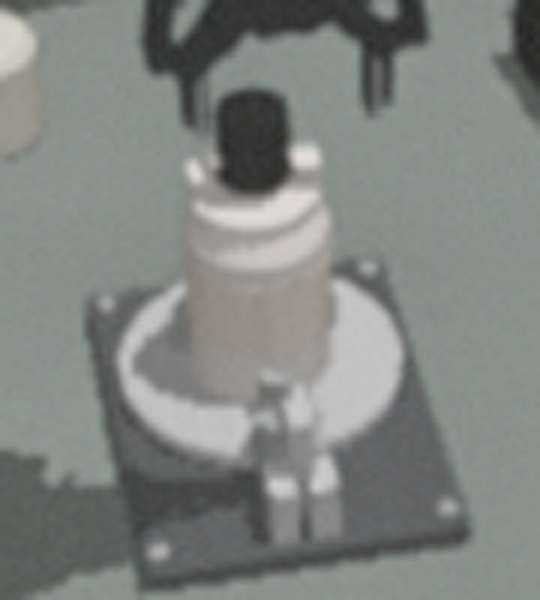

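Call:
move_arm(
  rows=[
    [[0,20,0],0.05,85],
    [[0,55,0],0.15,85],
    [[0,90,0],0.25,85],
    [[0,115,1],0.33,85],
    [[0,121,1],0.35,85],
    [[0,121,1],0.35,85],
    [[0,121,1],0.35,85],
    [[0,121,1],0.35,85],
  ],
)

```text
clock: 8.93
position: [0.5177, 0.1194, 0.2921]
ee_rot: [0.681, 0.173, 0.689, -0.18]
contact_force: [0.3, 0.1, 0.8]
width: 0.0851
```

```bash
python3 - <<'E'
from h import *
c9=ld("w9")
s_,p_,M_=pose()
R=lambda y:np.array([[np.cos(y),-np.sin(y)],[np.sin(y),np.cos(y)]])
o=np.array([.4994,-.001])
for z in (.104,.110,.06): print(z,proj(c9,[np.r_[o+R(-.154)@np.array([a,b]),z] for a,b in ((-.008,.02),(.008,.02),(.008,-.02),(-.008,-.02))]).round(1).tolist())
im=cv2.imread("pics/w9_full.png"); cv2.imwrite("pics/w9c.png",cv2.resize(im[110:200,290:360],None,fx=6,fy=6,interpolation=cv2.INTER_CUBIC))
shot("wrist","w10",(200,100,260,200),3)
s,p,M=pose(); print(s["clock"],p,yaw(M),s["contact_force"],s["width"],s["qd"].round(2)); print(to([.5178,.1199,.199],M,p))
E
```

```text
0.104 [[317.6, 158.2], [333.3, 158.2], [333.0, 196.0], [317.8, 196.0]]
0.11 [[317.4, 159.1], [333.4, 159.1], [333.1, 197.5], [317.7, 197.5]]
0.06 [[318.5, 152.4], [332.4, 152.4], [332.2, 186.3], [318.7, 186.3]]
8.9833 [0.517869   0.11921941 0.29253349] -0.5060289513366953 [0.10608072 0.01878168 0.56253058] 0.08523210921280676 [-0.01 -0.01 -0.01  0.   -0.    0.  ]
[93.5  1.6  0.4]
```

View pics/w10.png

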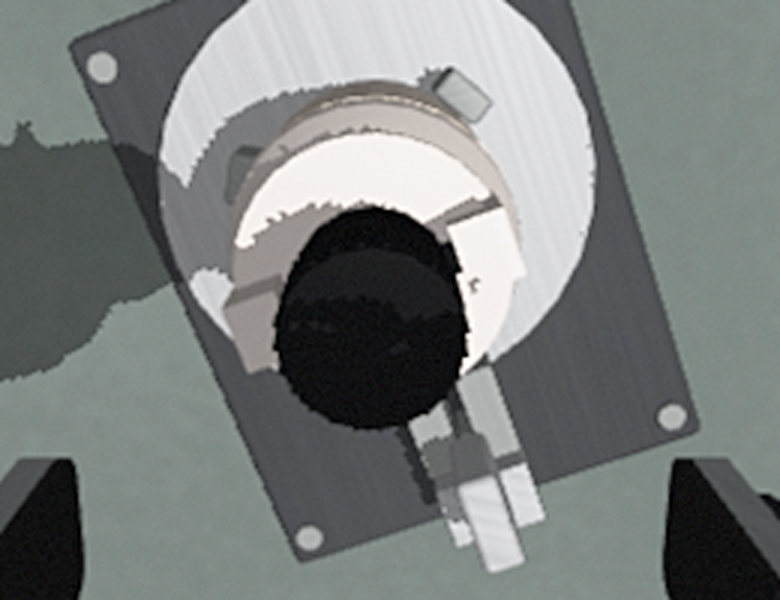

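View pics/w9c.png

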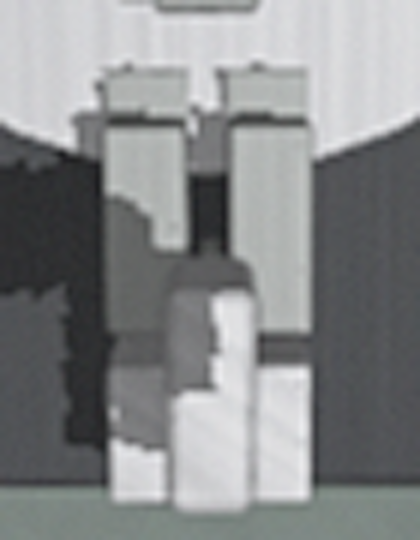

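```bash
python3 - <<'E'
from h import *
c=ld("w10"); q=lambda x,y:(200+x/3,100+y/3)
pts=[plane(c,q(*p),.228) for p in [(276,338),(468,338),(371,428),(371,248)]]
print(np.round(pts,4)); m=(pts[0]+pts[1])/2; m2=(pts[2]+pts[3])/2; print(m,m2,np.linalg.norm(pts[0]-pts[1]),np.linalg.norm(pts[2]-pts[3]))
s,p,M=pose(); print(p,to([.5178,.1199,.199],M,p),to([m[0],m[1],.199],M,p),to([m2[0],m2[1],.199],M,p)); print(M.round(4))
# circle proj fit: cap top 21.5 mm
th=np.linspace(0,2*np.pi,72)
u=proj(c,np.c_[.5178+.0215*np.cos(th),.1199+.0215*np.sin(th),.228+0*th]); u=(u-[200,100])*3; print(u.min(0),u.max(0))
E
```

```text
[[0.4986 0.1312 0.228 ]
 [0.5356 0.1109 0.228 ]
 [0.5066 0.1024 0.228 ]
 [0.5268 0.1388 0.228 ]]
[0.51712006 0.12102284 0.228     ] [0.51667238 0.12062745 0.228     ] 0.04216473676403975 0.041648162235916775
[0.517869   0.11921941 0.29253349] [93.5  1.6  0.4] [93.5  2.3 -0.8] [93.5  1.7 -1. ]
[[-0.0126  0.4846  0.8746]
 [-0.006   0.8747 -0.4847]
 [-0.9999 -0.0114 -0.0081]]
[279.40544103 245.34130929] [474.99048692 431.09801645]
```

Call:
move_arm(
  rows=[
    [[15,1.5,0],0,85],
    [[40,2,0],0,85],
    [[65,2,0],0,85],
    [[85,2,0],0,85],
    [[92,2,0],0,85],
    [[92,2,0],0,85],
    [[92,2,0],0,85],
  ],
)

```text
clock: 9.57
position: [0.5181, 0.1198, 0.2011]
ee_rot: [0.681, 0.174, 0.688, -0.18]
contact_force: [-0.1, 0.4, 0.0]
width: 0.085
```

```bash
python3 - <<'E'
from h import *
shot("wrist","w11",(180,100,300,220),2.6)
s,p,M=pose(); print(s["clock"],p,yaw(M),s["contact_force"],s["width"]); print(to([.5178,.1199,.199],M,p)); print(M.round(4))
E
```

```text
9.6167 [0.51864631 0.12004959 0.2017371 ] -0.506608226015266 [ 0.0163859   0.4739763  -0.09020002] 0.0844756704934744
[ 2.7 -0.5 -0.7]
[[-0.0104  0.4851  0.8744]
 [-0.0059  0.8744 -0.4852]
 [-0.9999 -0.0102 -0.0062]]
```

View pics/w11.png

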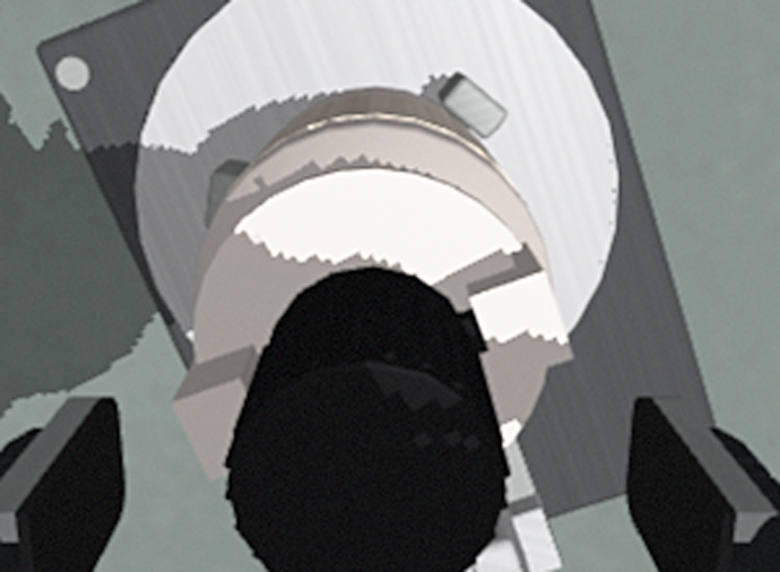

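Call:
move_arm(
  rows=[
    [[2,0,-1],0,70],
    [[2,0,-1],0,55],
    [[2,0,-1],0,46],
    [[2,0,-1],0,40],
    [[2,0,-1],0,35],
    [[2,0,-1],0,35],
    [[2,0,-1],0,35],
    [[2,0,-1],0,35],
  ],
  force=70,
)

```text
clock: 10.28
position: [0.5179, 0.1207, 0.2002]
ee_rot: [0.682, 0.174, 0.687, -0.18]
contact_force: [-0.4, 0.4, 3.4]
width: 0.0415
```

```bash
python3 - <<'E'
from h import *
shot("side","s12",(260,120,90,100),6)
s,p,M=pose(); print(s["clock"],p,yaw(M),s["contact_force"],s["moment"],s["width"]); print(to([.5178,.1199,.199],M,p)); print(M.round(4))
E
```

```text
10.3333 [0.51786438 0.12068571 0.20008525] -0.5065720349193824 [-1.46970275  0.5816361   4.30137516] [ 0.11469649  0.20741244 -0.04991143] 0.041646417929486076
[ 1.1 -0.7  0.3]
[[-0.0098  0.4851  0.8744]
 [-0.0056  0.8744 -0.4852]
 [-0.9999 -0.0097 -0.0058]]
```

View pics/s12.png

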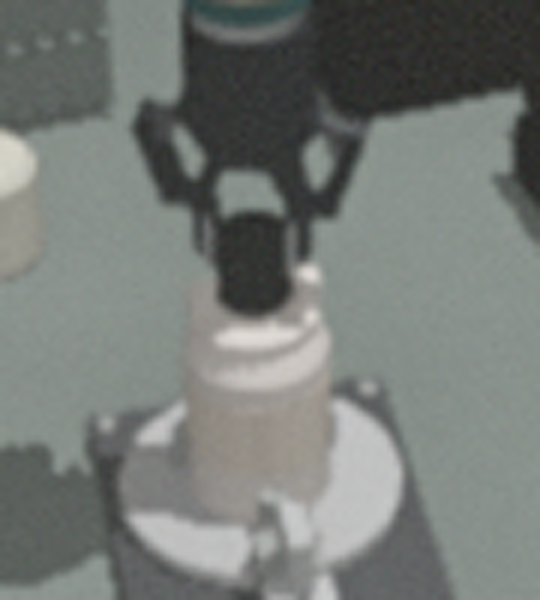

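Call:
move_arm(
  rows=[
    [[1.5,0,0],0,35],
    [[3,0,0],0,35],
    [[4.5,0,0],0,35],
    [[6,0,0],0,35],
    [[6,0,0],0,35],
    [[6,0,0],0,35],
  ],
)

```text
clock: 10.83
position: [0.518, 0.1207, 0.1947]
ee_rot: [0.682, 0.175, 0.687, -0.18]
contact_force: [-2.1, 0.9, 8.1]
width: 0.0419
```

```bash
python3 - <<'E'
from h import *
s,p,M=pose(); print(s["clock"],p,yaw(M),s["contact_force"],s["moment"],s["width"]); print(M.round(4))
E
```

```text
10.8333 [0.51795612 0.12070295 0.19469088] -0.5066180381488575 [-2.07490324  0.90939805  8.06633899] [ 0.00653402  0.29256591 -0.04828621] 0.041944617850954956
[[-0.0091  0.4852  0.8744]
 [-0.0054  0.8744 -0.4852]
 [-0.9999 -0.0092 -0.0053]]
```

Call:
move_arm(
  rows=[
    [[1,0,0],-0.05,35],
    [[1,0,0],-0.13,35],
    [[1,0,0],-0.21,35],
    [[1,0,0],-0.29,35],
    [[1,0,0],-0.37,35],
    [[1,0,0],-0.45,35],
    [[1,0,0],-0.53,35],
    [[1,0,0],-0.6,35],
  ],
)

```text
clock: 11.5
position: [0.5185, 0.1211, 0.1945]
ee_rot: [0.704, -0.036, 0.709, 0.033]
contact_force: [-1.8, 1.1, 8.4]
width: 0.0419
```

```bash
python3 - <<'E'
from h import *
s,p,M=pose(); print(s["clock"],p,yaw(M),s["contact_force"],s["moment"],s["width"]); print(M.round(4))
E
```

```text
11.5 [0.5185353  0.12105826 0.19451403] 0.09705162688685001 [-1.82695156  1.12125279  8.44032671] [ 0.06179514  0.24898755 -0.11125204] 0.041894294447915655
[[-0.0073 -0.0969  0.9953]
 [-0.0047  0.9953  0.0969]
 [-1.     -0.0039 -0.0078]]
```

Call:
move_arm(
  rows=[
    [[0.5,0,0],-0.06,35],
    [[0.5,0,0],-0.14,35],
    [[0.5,0,0],-0.22,35],
    [[0.5,0,0],-0.3,35],
    [[0.5,0,0],-0.38,35],
    [[0.5,0,0],-0.46,35],
    [[0.5,0,0],-0.54,35],
    [[0.5,0,0],-0.6,35],
  ],
)

```text
clock: 12.17
position: [0.5183, 0.1212, 0.1946]
ee_rot: [0.661, -0.243, 0.667, 0.242]
contact_force: [-2.0, 0.3, 8.4]
width: 0.0417
```

Call:
move_arm(
  rows=[
    [[0,0,0],-0.04,35],
    [[0,0,0],-0.07,35],
    [[0,0,0],-0.07,35],
  ],
)

```text
clock: 12.42
position: [0.5183, 0.1212, 0.1953]
ee_rot: [0.652, -0.267, 0.658, 0.266]
contact_force: [-1.6, 0.8, 8.2]
width: 0.0417
```

```bash
python3 - <<'E'
from h import *
shot("wrist","w13",(160,60,320,240),2.4);shot("side","s13",(260,120,90,100),6)
s,p,M=pose(); print(s["clock"],p,yaw(M),s["contact_force"],s["moment"],s["width"]); print(M.round(4))
E
```

```text
12.5167 [0.51831275 0.12122252 0.19529635] 0.7707828066838356 [-2.22412123  0.96731723  7.36809103] [0.11191585 0.33872328 0.04204422] 0.04168056790154958
[[-0.0068 -0.6967  0.7173]
 [-0.0043  0.7174  0.6967]
 [-1.      0.0016 -0.0079]]
```

View pics/w13.png

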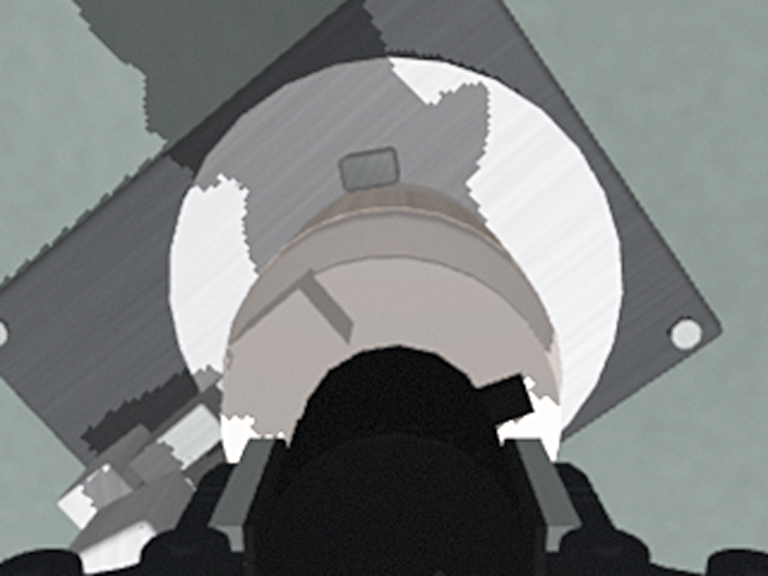

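View pics/s13.png

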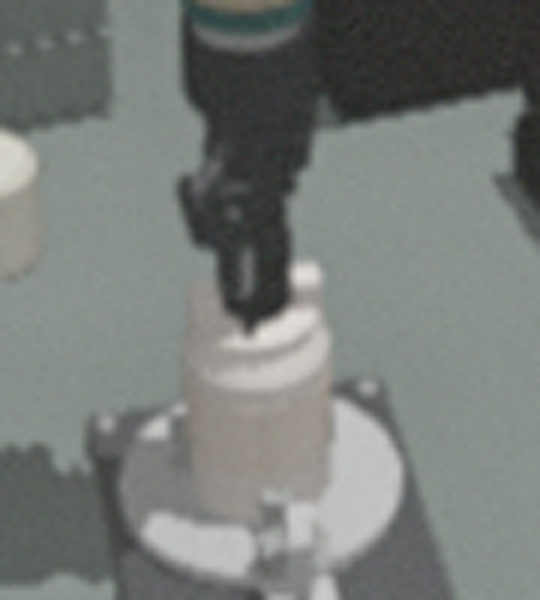

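Call:
move_arm(
  rows=[
    [[-3,0,0],0,35],
    [[-8,0,0],0,35],
    [[-15,0,0],0,35],
    [[-25,0,0],0,35],
    [[-36,0,0],0,35],
    [[-48,0,0],0,35],
    [[-58,0,0],0,35],
    [[-66,0,0],0,35],
  ],
)

```text
clock: 13.18
position: [0.5191, 0.1214, 0.2624]
ee_rot: [0.653, -0.266, 0.658, 0.265]
contact_force: [-0.1, 0.6, -0.1]
width: 0.0415
```

```bash
python3 - <<'E'
from h import *
s,p,M=pose(); print(s["clock"],p,yaw(M),s["contact_force"],s["moment"],s["width"]); print(to([.5178,.1202,.294],M,p))
E
```

```text
13.1833 [0.5190505  0.1214244  0.26236402] 0.7707148851038764 [-0.11563858  0.61864618 -0.13068545] [-0.0463251  -0.04316153 -0.02149409] 0.04150798025523163
[-31.6   0.   -2. ]
```

Call:
move_arm(
  rows=[
    [[-10,0,-0.5],0,35],
    [[-20,0,-1],0,35],
    [[-26,0,-1],0,35],
    [[-29,0,-1],0,35],
    [[-29,0,-1],0,35],
    [[-29,0,-1],0,35],
    [[-29,0,-1],0,35],
    [[-29,0,-1],0,35],
  ],
)

```text
clock: 13.85
position: [0.5182, 0.1208, 0.2907]
ee_rot: [0.652, -0.266, 0.658, 0.265]
contact_force: [-0.9, 0.0, -1.0]
width: 0.0417
```

```bash
python3 - <<'E'
from h import *
shot("wrist","w14",(160,60,320,240),2.4);shot("side","s14",(250,100,110,120),5);shot("scene","c14",(130,120,280,210),2.8)
s,p,M=pose(); print(s["clock"],p,yaw(M),s["contact_force"],s["width"],s["qd"].round(3)); print(to([.5178,.1202,.294],M,p),M[:,0])
E
```

```text
14.0 [0.51833988 0.12084979 0.29095255] 0.7707677939182953 [ 0.89373024 -0.04853304 -1.13500397] 0.04174561313213524 [-0.001 -0.    -0.004 -0.    -0.002 -0.002]
[-3.  -0.1 -0.9] [-0.00682554 -0.00454158 -0.99996639]
```

View pics/w14.png

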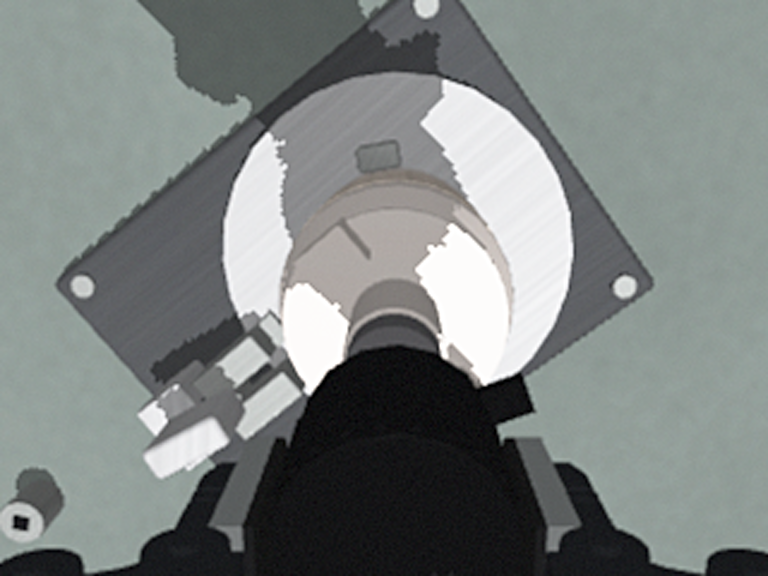

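View pics/s14.png

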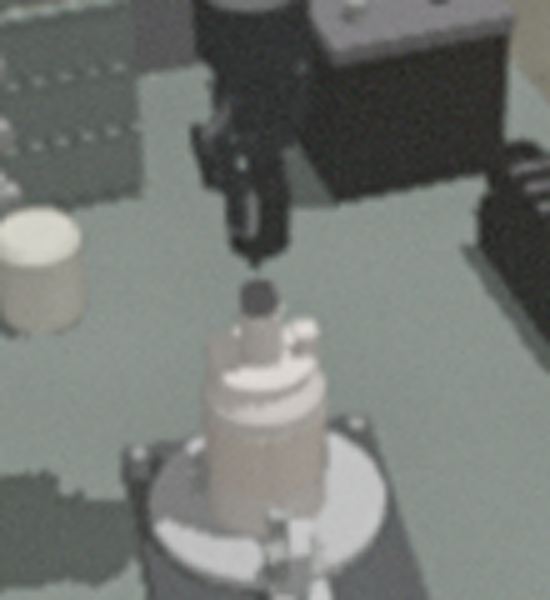

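View pics/c14.png

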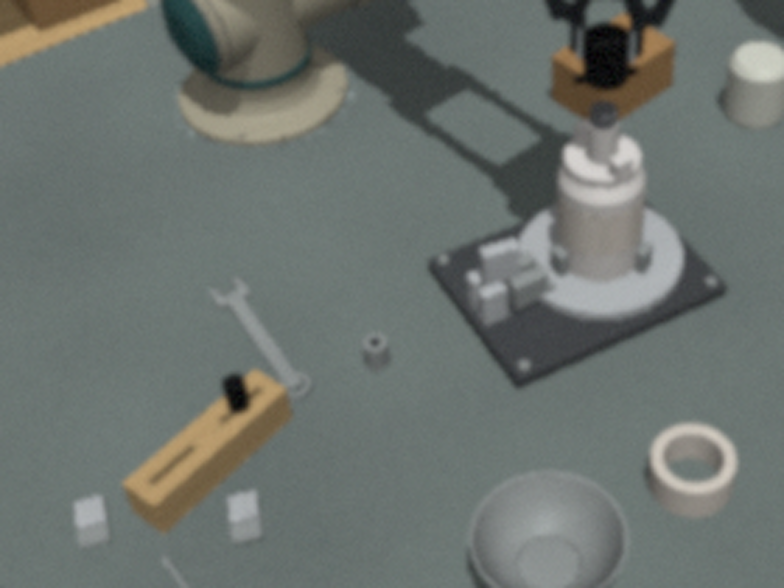

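```bash
python3 -c "
from rig import manip
print(manip.sign_off())"
```

```text
the job is handed in; nothing more can be done
None
```

The locking blade is in the slot and the cap is off the bottle. I handed the job in at 14.0 s of the 48 s allowed, with the cap still held above the neck.

- **Blade:** I took the wide flat blade from the rack and left the two smaller look-alikes lying on the bench. I pushed it down the lock slot until it stopped, with a wrist force of 25 N, settling at 16 N. The tool stopped at z = 71 mm, the height at which the blade's shoulder sits on the jaws. The outline of the handle in a later wrist picture agreed with that.
- **Cap:** I gripped it at 70 N and pressed it about 5.4 mm, at about 8 N. It turned about 1.28 rad counterclockwise while pressed. One ear was then visible clear of its keeper, and I lifted the cap straight up.
- **Last checks:** The cap hangs still and within about 1 mm of the bottle's axis, tilted under 0.5°. By the tool height its lower edge is about 55 mm above the neck. The blade stands upright in the slot, and in the last scene picture the rack gauge, wrench, socket, bowl and tape looked undisturbed. The screwdriver, carton and oil filter were partly hidden or out of that crop.
- **Disagreement:** The wrist camera read about 1 mm to one side compared with the fingers. I allowed for that when centring the blade and the cap. No check failed.

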